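# Fetch a dropped spacer from a deep pocket with sprung tongs

## Robot

A 6-joint arm with a two-finger parallel gripper is mounted at the origin on the work surface. World frame = base frame: x ahead of the robot, y to its left, z up, the work surface at z = 0. Lengths are in m, angles in degrees, forces in N, time in s.
With the tool pointing down it reaches from about 0.4 to 0.825 m from the base axis. Payload 7 kg.
Tool frame: the origin (TCP) lies on the front face of the gripper's body, between the roots of the fingers; the fingertips stand 66 mm ahead of it and the grasp point (between the pads) lies 47 mm ahead of it (ctrl.grasp_offset is the z of the grasp point in the tool frame, in m); z points along the fingers, y is the direction in which the jaws open and shut (so a half turn about z gives the same grasp; the last joint's range is limited). The gripper opens to 88 mm and grips with 3 to 60 N. Pads are 19 mm wide; open, the fingers measure 130 mm over their backs; the gripper's body (78 mm by 193 mm) begins 47 mm behind the grasp point.
Start: joints at [89.674, 20.546, 0.682, 0, -70.136, -16.507], TCP at [0.195, 0.646, 0.292] pointing down, gripper open.
Joint ranges: [-176.03, 176.03], [-82.01, 121.73], [-58.28, 71.71], [-173.87, 95.51], [-174.79, -0.11], [-173.66, 173.66]. Speed limits (degrees/s): [136.94, 136.94, 172.46, 180, 180, 180].

## Interface

Orientations are given as [roll, pitch, yaw] about the fixed x, y, z axes, in that order (R = Rz(yaw) Ry(pitch) Rx(roll)).
In Python, from plant import ctrl gives the robot as it stands.
- The arm moves only by the shell command python3 -m creep 'ROWS'. ROWS is JSON, a list of rows, each a list of 7 numbers: the turn, a rotation vector about the tool's x, y, z in rad, then the shift along the tool's x, y, z in m, then the opening, from 0 (shut) to 1 (fully open). In form: [[wx, wy, wz, dx, dy, dz, grip], ...]. A call has 1 to 12 rows; each row is the pose to reach, as a shift and turn from the pose commanded when the call began, along the tool's axes at that moment; what a row does not reach only later rows make up. A row lasts 1/12 s, in which the tool goes at most 41.7 mm and 7.16 degrees, less where a joint would pass 70% of its speed; a pose out of reach is approached as far as the arm can. A call with a gripper value outside its range is refused whole. The fingers move at their own pace and stop on an object; the grip force is fixed at half the most. Time passes only in rows, so rows that repeat a pose let the fingers close. It gives the time, the measured TCP pose, the force and the opening at its end, in the units of the state.
- ctrl.get_obs(): the state, without advancing time (a new reading comes with each control period).
- ctrl.snapshot(name): name is "side" or "top"; returns the picture (400x640x3 uint8, blue, green, red); there is no depth.
- ctrl.camera_model(name): a dict with "K" (3x3 intrinsics, pixels), "rvec" (rotation vector, rad) and "tvec" (3), from world to camera coordinates, as OpenCV has them. Camera axes: x right, y down, z forward; pixel columns grow to the right and rows downward; lengths in m; the calibration is good to about 2 mm. A picture is of the moment at which its call begins. camera_model takes no time and is no camera call.
- ctrl.close_job(): hands the job in, once; it reports no verdict.
The state is a dict: "clock": time; "joint_pos": joint angles; "qvel": joint speeds; "tau": joint torques, N m; "tool_pos": TCP position; "orientation": TCP orientation; "force": force on the tool from outside, world axes, zero at the start; "moment": the same for the moment, N m; "opening": finger opening in m.
Only numpy, scipy, OpenCV 4.12 (cv2) and the standard library are available. Lean on these libraries where they do the work, as an engineer would, in place of code of your own. Each camera call takes 0.05 s, during which the arm holds its last target.

## Task

A brass spacer sits at the bottom of the deep, narrow pocket in the leaning white plastic block. Take the sprung tongs from their aluminium stand, reach down along the pocket with them, squeeze them shut on the spacer and draw it out, lower it with the tongs into the square steel tray and let go of it there, then put the tongs back upright in their stand, fully down. Do not shift the other things lying on the table.

Things in the scene. Friction and masses are not known exactly. Their poses are not given: they have to be found in the camera images.
- pocket_mouth (a point): centre of the pocket's mouth in the top face of the white plastic block (face 100 x 90 mm, 64 mm thick, fixed on a steel angle base). z points out of the pocket along its axis, 25 degrees off vertical, leaning to the robot's side; x runs along the pocket's long side (uphill, away from the robot), y along its narrow side. The pocket is 46 mm in x, 18 mm in y
- pocket_seat (a point): middle of the pocket's floor, 52 mm below the mouth along the pocket's axis, same axes as the mouth. Here is a seat 17 mm long in x; on either side of it in x the floor is a ledge 4 mm higher (48 mm below the mouth). The mouth is 106 mm above the table, the block's high edge 127 mm
- spacer_centre (a point): centre (half-way up) of the brass spacer, a round tube section 14 mm in diameter, 18 mm long, about 20 g; it stands in the seat amid the pocket's floor with its axis along the pocket's, its top 34 mm below the mouth. The pocket is too narrow for a robot's fingers
- tongs_grip (a point): grip centre of the steel tongs (about 90 g), mid-way between their two flat arms, 90 mm above the tips, 32 mm above the underside of the shoulders (30 mm wide in x). z points from tips to bow, the arms stand apart along y. Open they measure 48 mm over the arms' outer faces, which are 24 mm wide in x and flat from 27 mm below to 25 mm above this point; the bow on top ends 39 mm above it. Fixed to the -y arm
- tongs_tips (a point): point mid-way between the tips of the tongs' two thin parallel blades, 90 mm below the grip centre, same axes. The blades run 58 mm up to the shoulders, are 10 mm wide in x, 4 mm thick in y; open they are 24 mm apart inside, 32 mm outside. Fixed to the -y arm
- tong_arm (a joint): how far the tongs are squeezed, m: 0 open, at most 0.020. Gripped from above across the arms (along y) they close in parallel, blades by as much as arms: 44 mm over the arms (0.004) leaves 20 mm between the blades, 38 mm (0.010) is closed on the spacer. The spring pushes back with 7 N at 0, 10 N at 0.010, and opens them when let go
- stand_home (a point): where the tongs' grip centre is when they hang home in their fixed aluminium stand (70 x 90 mm, 64 mm high): 96 mm above the table, 32 mm above the stand's top on which the shoulders rest, above the middle of its slot (19 mm in x, 40 mm in y, 62 mm deep). z is up; the tongs' y lies along its y, either way round
- tray_in (a point): centre of the inner floor of the fixed square steel tray, 100 x 100 mm outside, 3 mm walls and floor, 22 mm high; sides along its x and y, z up. Stand and tray may be on either side
- gauge: bystander: round dial gauge, 62 mm across, 26 mm high, lying on its back; origin under its centre
- fitting: bystander: small brass hose fitting, 20 mm across, 28 mm high, standing; origin under its centre
- tape: bystander: grey tape measure case, 65 x 36 x 60 mm high, standing on edge; origin under its centre
- punch: bystander: brass centre punch with steel point, 125 mm long, 13 mm thick, lying along its x; origin at mid length on the table
- pad: bystander: black rubber plate with a slot, 75 x 150 x 8 mm, lying flat; origin under its centre
- bar: bystander: steel flat bar, 25 x 260 x 10 mm, lying flat along its y; origin under its centre
- dish: bystander: ROUND grey plastic bowl, 90 mm across, 30 mm high (not the tray); origin under its centre
Things that resemble listed ones, but are neither listed nor needed, are in the scene too. What is shaped like the part that bears tongs_grip but purple or red is not meant. What is shaped like the part that bears stand_home but turquoise is not meant.

How it is judged:
By the outcome, as a careful person would: the job done as asked, in the order asked, and still so for the second after the job is handed in, with the robot touching nothing.
It also fails if it takes over 61 s, if anything falls off the work surface, if the arm or the gripper's body presses on something with over 40 N, if the wrist force passes 120 N, or if a joint passes its speed limit or range.

## Working session

There is one attempt and no reset: what is moved stays moved. The work goes in short steps, Python scripts to look and compute and a shell command to move; the robot and the scene stay as the last step left them, time stands still between calls to the robot, and variables do not carry over. Pictures are saved under pics/ and viewed, and the job is handed in when it is done.

```bash
ls; mkdir -p pics; python3 - <<'E'
from plant import ctrl
import cv2
print(ctrl.get_obs())
for n in("side","top"):
    im=ctrl.snapshot(n); cv2.imwrite(f"pics/{n}0.png",im); m=ctrl.camera_model(n); print(n,m)
print(ctrl.grasp_offset)
E
```

```text
pics
{'clock': 0.0, 'joint_pos': array([ 8.96750020e+01,  2.05910171e+01,  6.35391884e-01, -2.16719530e-02,
       -7.01357792e+01, -1.65062727e+01]), 'qvel': array([-0.03923018,  0.03037501,  0.0025652 ,  0.03103694,  0.13410676,
       -0.01339813]), 'tau': array([ 6.80249996e-04, -5.82713342e+01,  2.93061697e+01,  6.99723691e+00,
        7.02699821e-03, -1.52410912e-04]), 'tool_pos': array([0.19535469, 0.64572291, 0.29123473]), 'orientation': array([ 1.79906573e+02, -6.43901274e-03, -1.68386457e+01]), 'force': array([ 0.25775331,  0.54908214, -0.13714957]), 'moment': array([-0.05601864,  0.01266955, -0.0685016 ]), 'opening': 0.087612978277067}
side {'K': array([[381.76662936,   0.        , 323.42421902],
       [  0.        , 381.76662936, 201.49830684],
       [  0.        ,   0.        ,   1.        ]]), 'rvec': array([ 0.43671628, -2.63563267,  1.39653165]), 'tvec': array([0.52777864, 0.20255986, 0.79412731])}
top {'K': array([[369.66626023,   0.        , 314.22311067],
       [  0.        , 369.66626023, 199.07625022],
       [  0.        ,   0.        ,   1.        ]]), 'rvec': array([ 2.11081894, -2.17039359,  0.16450613]), 'tvec': array([0.02125047, 0.57130722, 0.91895446])}
0.0468
```

View pics/top0.png

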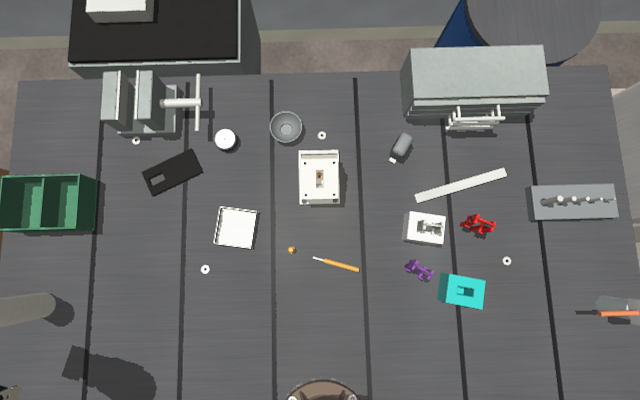

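View pics/side0.png

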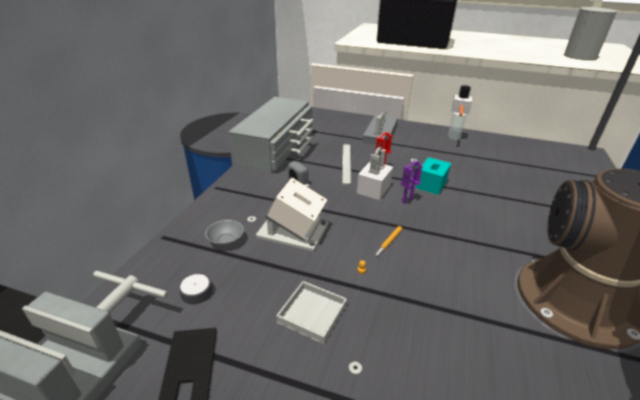

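The top view shows the white stand with grey tongs at about (427,228), the red tongs at (478,224), purple tongs at (419,270) and turquoise stand at (463,291), all lookalikes except the first. The pocket block is at (319,177), the tray at (236,228) and the bowl at (286,127). In the side view the white stand with grey tongs is at (376,175) and the block at (297,210). I'll enlarge these next.

```bash
cat > h.py <<'E'
import numpy as np, cv2
from plant import ctrl
from scipy.spatial.transform import Rotation as R
def cam(n):
    m=ctrl.camera_model(n); return m["K"],cv2.Rodrigues(m["rvec"])[0],np.array(m["tvec"])
def proj(n,p):
    K,r,t=cam(n); q=(np.atleast_2d(p)@r.T+t)@K.T; return q[:,:2]/q[:,2:]
def ray(n,uv):
    K,r,t=cam(n); d=r.T@np.linalg.inv(K)@np.array([uv[0],uv[1],1.]); return -r.T@t,d/np.linalg.norm(d)
def onz(n,uv,z):
    o,d=ray(n,uv); return o+d*(z-o[2])/d[2]
def tri(a,b):
    (o1,d1),(o2,d2)=ray("top",a),ray("side",b)
    A=np.stack([d1,-d2],1); s=np.linalg.lstsq(A,o2-o1,rcond=None)[0]
    p,q=o1+s[0]*d1,o2+s[1]*d2; return (p+q)/2,np.linalg.norm(p-q)
def crop(src,dst,x0,y0,x1,y1,f):
    im=cv2.imread(src)[y0:y1,x0:x1]; cv2.imwrite(dst,cv2.resize(im,None,fx=f,fy=f,interpolation=cv2.INTER_CUBIC))
E
python3 - <<'E'
from h import *
for n in("top","side"): print(n,ray(n,(320,200)),proj(n,[[0,0,0],[.5,0,0],[.5,.3,0]]))
crop("pics/top0.png","pics/t_stand.png",395,200,495,275,8)
crop("pics/top0.png","pics/t_block.png",285,140,355,215,8)
crop("pics/side0.png","pics/s_stand.png",345,130,425,205,8)
crop("pics/side0.png","pics/s_block.png",250,170,335,250,7)
E
```

```text
top (array([0.42375791, 0.00661941, 0.99584448]), array([ 0.15066623, -0.01687269, -0.98844069])) [[322.77150003 428.89504436]
 [316.98955052 227.82258783]
 [205.61559687 230.92290928]]
side (array([0.3465559 , 0.68275841, 0.60329009]), array([ 0.2537185 , -0.78769902, -0.56138861])) [[577.14710583 298.87639107]
 [345.38399796 245.55811827]
 [300.63201966 350.29603768]]
```

View pics/t_stand.png

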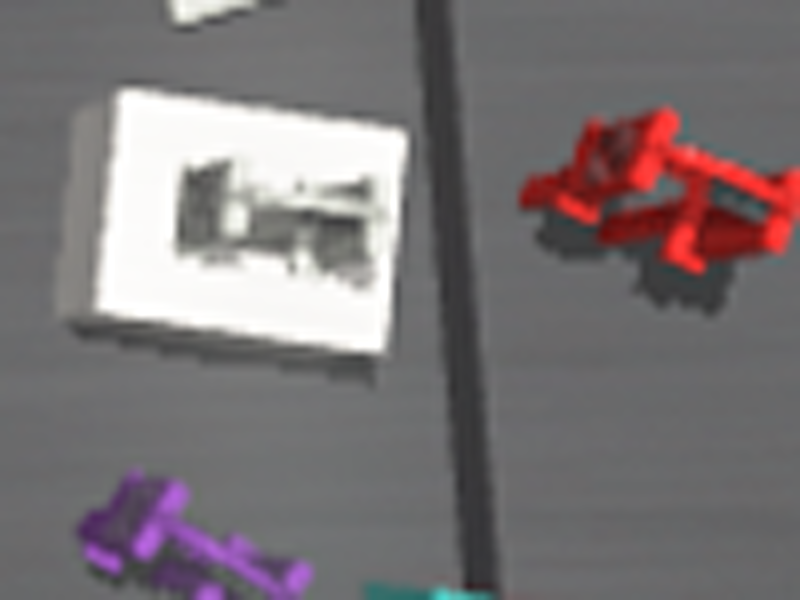

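View pics/t_block.png

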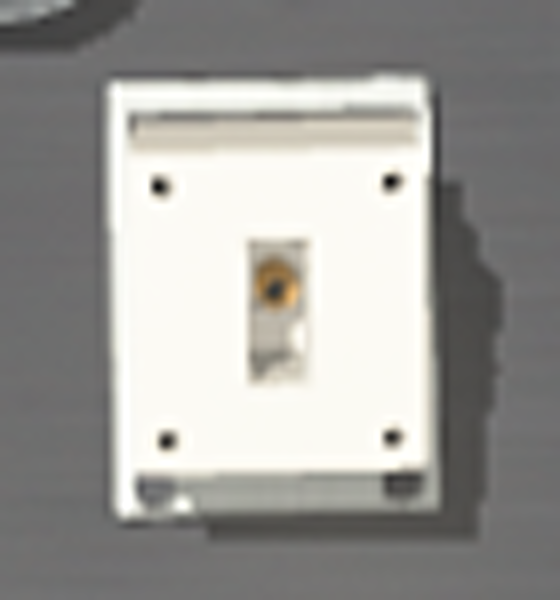

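View pics/s_stand.png

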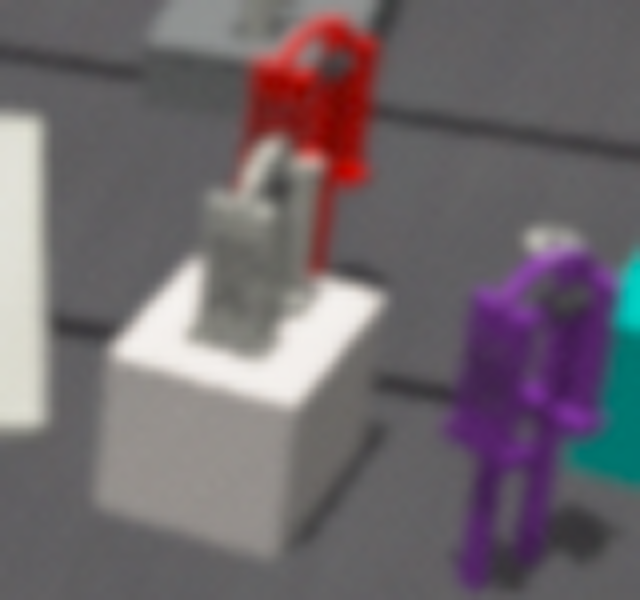

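View pics/s_block.png

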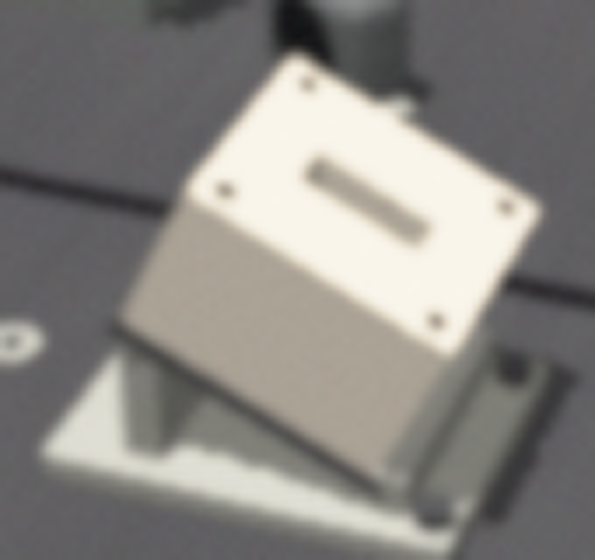

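The crops settle which is which. The white/aluminium stand at top (427,228) holds the grey tongs, whose arms run along the stand's long side, so those are the right ones. The red (478,224), purple (419,270) and turquoise (463,291) ones are the lookalikes. The block's pocket is at top (319.5,178.5), with the brass ring visible inside. Measuring now.

```bash
cat > meas.py <<'E'
from h import *
top=cv2.imread("pics/top0.png"); side=cv2.imread("pics/side0.png")
def quad(im,box,thr,up=6,fill=True):
    x0,y0,x1,y1=box; c=cv2.resize(im[y0:y1,x0:x1],None,fx=up,fy=up,interpolation=cv2.INTER_CUBIC)
    m=(c.min(2)>thr).astype(np.uint8); cs,_=cv2.findContours(m,cv2.RETR_EXTERNAL,cv2.CHAIN_APPROX_NONE)
    k=max(cs,key=cv2.contourArea); h=cv2.convexHull(k)
    for e in np.linspace(.01,.15,60):
        a=cv2.approxPolyDP(h,e*cv2.arcLength(h,True),True)
        if len(a)<=4: break
    # refine: fit lines to hull-contour points near each edge
    a=a[:,0].astype(float); P=k[:,0].astype(float); L=[]
    for i in range(len(a)):
        p,q=a[i],a[(i+1)%len(a)]; u=(q-p)/np.linalg.norm(q-p); n=np.array([-u[1],u[0]])
        s=(P-p)@u; d=abs((P-p)@n); S=P[(d<up*1.0)&(s>.12*np.linalg.norm(q-p))&(s<.88*np.linalg.norm(q-p))]
        vx,vy,cx,cy=cv2.fitLine(S.astype(np.float32),cv2.DIST_HUBER,0,.01,.01).ravel(); L.append(np.cross([cx,cy,1],[cx+vx,cy+vy,1]))
    C=[]
    for i in range(len(L)):
        c=np.cross(L[i-1],L[i]); C.append(c[:2]/c[2])
    return (np.array(C)+.5)/up-.5+[x0,y0]
E
python3 - <<'E'
from meas import *
np.set_printoptions(precision=4,suppress=True)
for nm,box,thr,z in(("stand",(398,205,452,252),215,.064),("tray",(205,198,265,255),150,.022)):
    q=quad(top,box,thr); W=np.array([onz("top",p,z) for p in q]); print(nm,q.round(1).tolist(),"\n",W[:,:2],W.mean(0),np.linalg.norm(W-np.roll(W,1,0),axis=1))
    d=np.roll(W,-1,0)-W; print(np.degrees(np.arctan2(d[:,1],d[:,0])))
    print("sideproj",proj("side",W).round(1).tolist())
for b,t in(((250,170,335,250),225),((250,170,335,250),235)): print("side block",quad(side,b,t).tolist())
c=cv2.imread("pics/top0.png")[150:206,296:344]
print((c.min(2)[::1,24]).tolist());print(top[160:196,308:330].min(2).tolist())
E
```

```text
stand [[409.9, 211.0], [444.8, 216.3], [442.4, 243.4], [406.7, 238.1]] 
 [[ 0.5313 -0.2363]
 [ 0.5153 -0.3238]
 [ 0.4473 -0.3122]
 [ 0.4631 -0.2238]] [ 0.4892 -0.274   0.064 ] [0.0694 0.0889 0.069  0.0898]
[-100.3284  170.3437   79.9059  -10.3499]
sideproj [[358.2, 173.6], [370.4, 160.7], [392.4, 166.3], [381.3, 180.1]]
tray [[218.9, 205.5], [256.4, 210.2], [250.5, 248.3], [212.5, 243.4]] 
 [[0.5651 0.2592]
 [0.5496 0.1597]
 [0.4497 0.1754]
 [0.4651 0.2749]] [0.5074 0.2173 0.022 ] [0.1011 0.1007 0.1011 0.1007]
[-98.8372 171.0986  81.1636  -8.9021]
sideproj [[275.8, 314.9], [302.4, 280.1], [347.0, 298.0], [323.9, 336.6]]
side block [[291.65874101216065, 178.8408818181194], [324.98638229118507, 199.6586658064565], [313.45745298844884, 219.03074814152617], [277.52258999492494, 196.60894477873245]]
side block [[314.9135682783982, 210.85555890758272], [315.10543242360507, 211.13547902248743], [315.2982034333595, 211.0986760319962], [315.1813659483204, 210.73830765406132]]
[182, 240, 239, 201, 119, 177, 187, 184, 205, 236, 246, 245, 245, 244, 244, 245, 244, 245, 247, 232, 173, 163, 126, 75
[... 3466 characters left out ...]
4, 244, 243, 243, 243, 243], [244, 244, 244, 244, 244, 244, 244, 244, 243, 244, 244, 244, 244, 244, 243, 243, 243, 243, 243, 243, 243, 243], [244, 244, 244, 244, 244, 244, 244, 243, 243, 243, 244, 243, 243, 243, 243, 243, 243, 243, 243, 243, 243, 243], [244, 244, 244, 244, 244, 244, 244, 244, 243, 244, 243, 243, 243, 243, 243, 243, 243, 243, 243, 243, 243, 243], [246, 244, 244, 244, 244, 243, 244, 243, 243, 244, 243, 243, 243, 243, 243, 243, 243, 243, 243, 243, 243, 243], [247, 244, 244, 244, 244, 244, 243, 244, 244, 243, 243, 243, 243, 243, 243, 243, 243, 243, 243, 243, 243, 243], [247, 244, 244, 244, 244, 244, 244, 244, 244, 243, 243, 243, 243, 243, 243, 243, 243, 243, 243, 243, 243, 243]]
```

```bash
python3 - <<'E'
from h import *
crop("pics/side0.png","pics/s_block2.png",275,175,330,225,14)
crop("pics/top0.png","pics/t_block2.png",298,148,342,204,10)
crop("pics/top0.png","pics/t_tray.png",208,200,265,255,10)
E
```

```text
(no output)
```

View pics/s_block2.png

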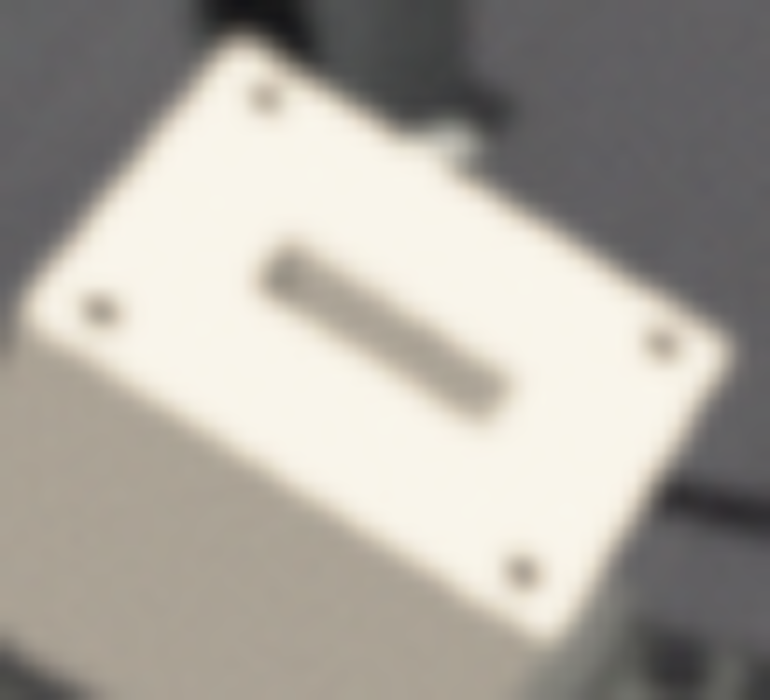

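View pics/t_block2.png

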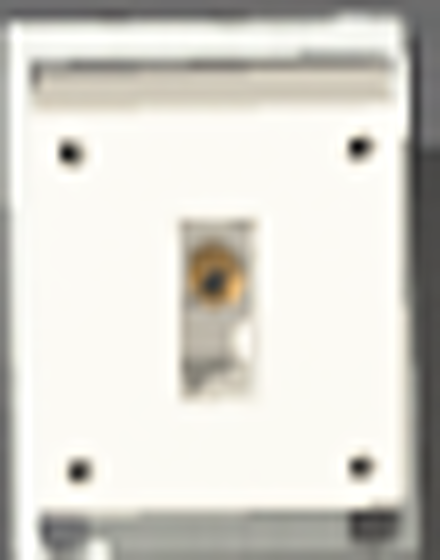

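View pics/t_tray.png

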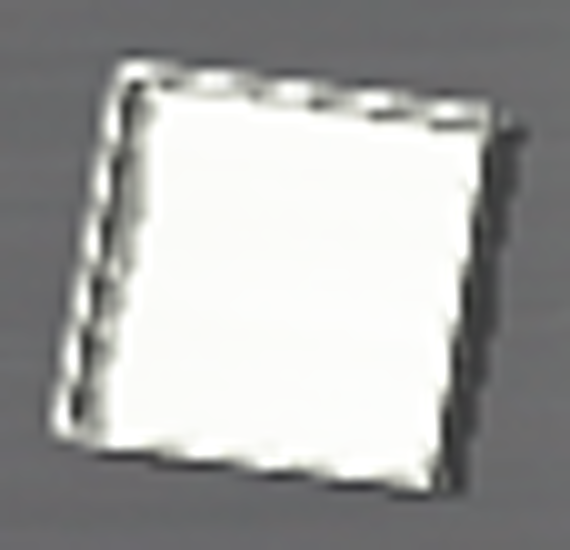

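```bash
python3 - <<'E'
from h import *
np.set_printoptions(precision=4,suppress=True)
T=lambda c:(np.array(c)+.5)/10-.5+[298,148]
S=lambda c:(np.array(c)+.5)/14-.5+[275,175]
H={}
for k,a,b in(("u+",(70,153),(100,311)),("u-",(359,148),(263,97)),("d+",(79,471),(522,573)),("d-",(361,466),(660,345))):
    H[k],e=tri(T(a),S(b)); print(k,H[k],e)
P=np.array([H[k] for k in("u+","u-","d+","d-")]); c=P.mean(0)
x=P[0]+P[1]-P[2]-P[3]; y=P[0]+P[2]-P[1]-P[3]; n=np.cross(x,y); n/=np.linalg.norm(n)
print("c",c,"x",x/np.linalg.norm(x),"spans",np.linalg.norm(x)/2,np.linalg.norm(y)/2,"n",n,np.degrees(np.arccos(n[2])),"yaw x",np.degrees(np.arctan2(x[1],x[0])),"yaw y",np.degrees(np.arctan2(-y[0],y[1])), "yaw n", np.degrees(np.arctan2(-n[1],-n[0])))
print("mouth tri",tri((319.4,178.4),S((384,330))), "top onz.106",onz("top",(319.4,178.4),.106),"side",onz("side",S((384,330)),.106))
# block top-view side edges: face corners/edges
for yaw in(-1,1,3):
    r=R.from_euler("xyz",[0,-25,yaw],degrees=True).as_matrix(); m=np.array([.6245,.0,.106]); 
# spacer top ring centre seen at top crop (215,275): 34mm below mouth
print("ring px",T((215,276)))
for yaw in(0,2,4):
    r=(R.from_euler("z",yaw,degrees=True)*R.from_euler("y",-25,degrees=True)).as_matrix()
    m=onz("top",(319.4,178.4),.106); print(yaw,"m",m,"z",r[:,2],"spacer-top proj",proj("top",m-.034*r[:,2]),"edges",proj("top",[m+r@[.023,0,0],m-r@[.023,0,0],m+r@[0,.009,0],m-r@[0,.009,0]]).round(1).tolist(), "faceedges",proj("top",[m+r@[.05,.045,0],m+r@[.05,-.045,0],m+r@[-.05,.045,0],m+r@[-.05,-.045,0]]).round(1).tolist(),"side",proj("side",[m+r@[.05,.045,0],m+r@[.05,-.045,0],m+r@[-.05,.045,0],m+r@[-.05,-.045,0],m]).round(1).tolist())
E
```

```text
u+ [0.649  0.0265 0.1232] 7.504181206955666e-05
u- [ 0.6485 -0.0436  0.1235] 0.0006983201718928995
d+ [0.5764 0.0269 0.0893] 2.599640948400063e-05
d- [ 0.5759 -0.0432  0.0893] 0.0004771341212732034
c [ 0.6125 -0.0083  0.1063] x [ 0.905  -0.0052  0.4254] spans 0.0801731299321477 0.07006071127448006 n [-0.4254  0.0053  0.905 ] 25.177797318851344 yaw x -0.3279712650547059 yaw y -0.4101153782053973 yaw n -0.7137477845856225
mouth tri (array([ 0.6134, -0.0087,  0.1055]), np.float64(0.00038170686004526265)) top onz.106 [ 0.6131 -0.0087  0.106 ] side [ 0.6133 -0.008   0.106 ]
ring px [319.05 175.15]
0 m [ 0.6131 -0.0087  0.106 ] z [-0.4226 -0.      0.9063] spacer-top proj [[319.1003 175.4009]] edges [[319.2, 169.2], [319.6, 187.5], [315.7, 178.5], [323.1, 178.3]] faceedges [[300.3, 158.8], [337.5, 157.7], [301.8, 198.5], [337.9, 197.5]] side [[276.0, 196.8], [291.2, 177.4], [314.0, 220.2], [326.3, 199.1], [302.2, 198.0]]
2 m [ 0.6131 -0.0087  0.106 ] z [-0.4224 -0.0147  0.9063] spacer-top proj [[318.9035 175.4098]] edges [[318.9, 169.2], [319.9, 187.5], [315.7, 178.6], [323.1, 178.2]] faceedges [[299.7, 159.4], [336.8, 157.1], [302.5, 199.0], [338.5, 196.8]] side [[276.4, 197.3], [290.3, 177.7], [314.9, 219.9], [325.9, 198.6], [302.2, 198.0]]
4 m [ 0.6131 -0.0087  0.106 ] z [-0.4216 -0.0295  0.9063] spacer-top proj [[318.7071 175.4253]] edges [[318.6, 169.2], [320.2, 187.4], [315.8, 178.8], [323.0, 178.0]] faceedges [[299.1, 160.1], [336.1, 156.5], [303.2, 199.6], [339.0, 196.1]] side [[276.8, 197.8], [289.5, 177.9], [315.8, 219.6], [325.4, 198.2], [302.2, 198.0]]
```

```bash
python3 - <<'E'
from h import *
np.set_printoptions(precision=4,suppress=True)
print("red if lying/upright ends z0:",onz("top",(462,224),0),onz("top",(494,223),0),onz("top",(494,223),.129))
for z in (0,.03,.129): print(z, proj("side",[onz("top",(494,223),z),onz("top",(462,224),z)]).round(0).tolist())
print("seen side red bow top",(386.8,132.4)); print(onz("side",(386.8,132.4),0.129),onz("side",(386.8,132.4),0.03))
crop("pics/top0.png","pics/red.png",455,205,505,245,14)
E
```

```text
red if lying/upright ends z0: [ 0.4994 -0.3909  0.    ] [ 0.4997 -0.4773  0.    ] [ 0.4899 -0.4146  0.129 ]
0 [[383.0, 158.0], [378.0, 170.0]]
0.03 [[384.0, 152.0], [379.0, 163.0]]
0.129 [[387.0, 130.0], [382.0, 140.0]]
seen side red bow top (386.8, 132.4)
[ 0.487  -0.3967  0.129 ] [ 0.5163 -0.6221  0.03  ]
```

View pics/red.png

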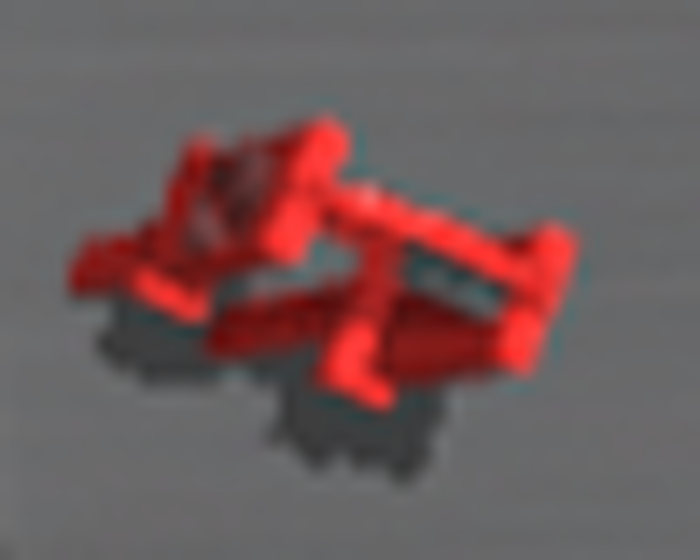

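```bash
cat >> h.py <<'E'
np.set_printoptions(precision=4,suppress=True)
def cur():
    o=ctrl.get_obs(); return o,np.array(o["tool_pos"]),R.from_euler("xyz",o["orientation"],degrees=True).as_matrix()
def row(p,r):
    o,p0,r0=cur(); print("t",round(o["clock"],2),"row",R.from_matrix(r0.T@r).as_rotvec().round(4),(r0.T@(np.array(p)-p0)).round(4))
def down(yaw): return R.from_euler("xyz",[180,0,yaw],degrees=True).as_matrix()
HOME=np.array([.4892,-.274]); GO=.0468; SY=-10.1
E
python3 - <<'E'
from h import *
row([.56,.2,.30],down(-10.1)); row([*HOME,.29],down(SY))
E
```

```text
t 0.1 row [ 0.0015 -0.0001 -0.1176] [ 0.4781  0.321  -0.0081]
t 0.1 row [ 0.0015 -0.0001 -0.1176] [0.5476 0.7952 0.0026]
```

```bash
python3 -m creep '[[0,0,-0.1176,0.478,0.321,-0.008,1],[0,0,-0.1176,0.478,0.321,-0.008,1],[0,0,-0.1176,0.478,0.321,-0.008,1],[0,0,-0.1176,0.478,0.321,-0.008,1],[0,0,-0.1176,0.478,0.321,-0.008,1],[0,0,-0.1176,0.478,0.321,-0.008,1],[0,0,-0.1176,0.478,0.321,-0.008,1],[0,0,-0.1176,0.478,0.321,-0.008,1],[0,0,-0.1176,0.478,0.321,-0.008,1],[0,0,-0.1176,0.478,0.321,-0.008,1],[0,0,-0.1176,0.478,0.321,-0.008,1],[0,0,-0.1176,0.478,0.321,-0.008,1]]'
python3 - <<'E'
from h import *
row([*HOME,.29],down(SY)); print(ctrl.get_obs()["joint_pos"])
E
```

```text
clock: 1.1
tool_pos: [0.5128, 0.2572, 0.2991]
orientation: [180.0, 0.0, -10.1]
force: [1.5, 0.5, 0.2]
opening: 0.0879
t 1.1 row [0.     0.0002 0.0003] [0.0698 0.5271 0.0091]
[ 46.1637  10.7972 -11.8061  -0.0089 -67.4024  33.7548]
```

```bash
python3 -m creep '[[0,0,0,0.07,0.527,0.009,1],[0,0,0,0.07,0.527,0.009,1],[0,0,0,0.07,0.527,0.009,1],[0,0,0,0.07,0.527,0.009,0.75],[0,0,0,0.07,0.527,0.009,0.75],[0,0,0,0.07,0.527,0.009,0.75],[0,0,0,0.07,0.527,0.009,0.75],[0,0,0,0.07,0.527,0.009,0.75],[0,0,0,0.07,0.527,0.009,0.75],[0,0,0,0.07,0.527,0.009,0.75],[0,0,0,0.07,0.527,0.009,0.75],[0,0,0,0.07,0.527,0.009,0.75]]'
python3 -m creep '[[0,0,0,0,0.0,0,0.75],[0,0,0,0,0.0,0,0.75]]'
python3 - <<'E'
from h import *
row([*HOME,.096+GO],down(SY)); row([*HOME,.25],down(SY))
E
```

```text
clock: 2.1
tool_pos: [0.4893, -0.2423, 0.2906]
orientation: [-180.0, -0.0, -10.1]
force: [2.1, 0.6, 0.4]
opening: 0.0657
clock: 2.27
tool_pos: [0.4891, -0.2425, 0.2898]
orientation: [-180.0, 0.1, -10.4]
force: [-0.2, 0.0, -0.1]
opening: 0.0655
t 2.27 row [-0.      0.0016 -0.0045] [0.006  0.0309 0.147 ]
t 2.27 row [-0.      0.0016 -0.0045] [0.0058 0.0309 0.0398]
```

```bash
python3 -m creep '[[0,0,0,0.0055,0.031,0.02,0.75],[0,0,0,0.0055,0.031,0.02,0.75],[0,0,0,0.0055,0.031,0.02,0.75]]'
python3 - <<'E'
from h import *
row([*HOME,.096+GO],down(SY))
im=ctrl.snapshot("side"); cv2.imwrite("pics/side1.png",im); crop("pics/side1.png","pics/side1c.png",320,90,440,200,6)
E
```

```text
clock: 2.52
tool_pos: [0.4894, -0.2716, 0.2693]
orientation: [-180.0, 0.2, -10.1]
force: [-0.9, 0.0, -0.3]
opening: 0.0659
t 2.52 row [-0.0003  0.0027 -0.0006] [0.0006 0.0025 0.1265]
```

View pics/side1c.png

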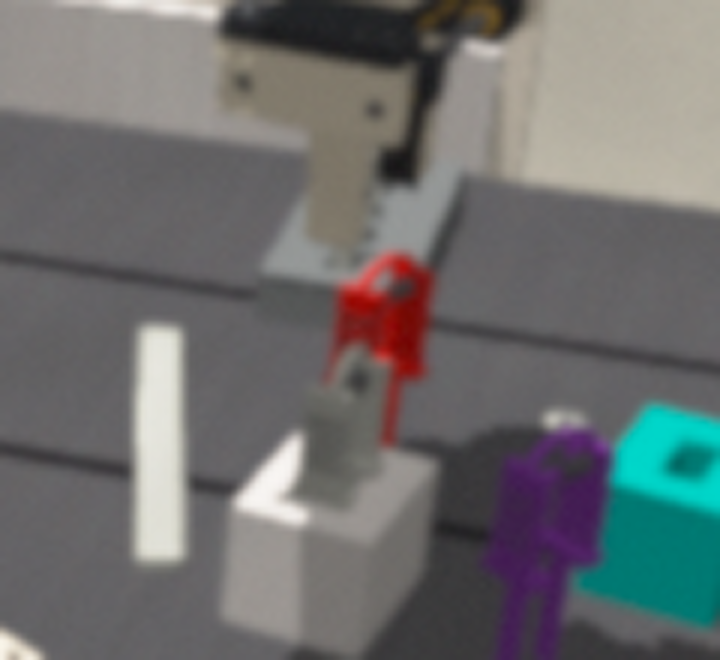

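The gripper sits squarely above the grey tongs: fingers at crop (345,180), tongs at (340,430). Jaws and arms line up, so I'm descending.

```bash
python3 -m creep '[[0,0,0,0.0003,0.002,0.03,0.75],[0,0,0,0.0003,0.002,0.06,0.75],[0,0,0,0.0003,0.002,0.08,0.75],[0,0,0,0.0003,0.002,0.1,0.75],[0,0,0,0.0003,0.002,0.115,0.75],[0,0,0,0.0003,0.002,0.124,0.75],[0,0,0,0.0003,0.002,0.126,0.75],[0,0,0,0.0003,0.002,0.126,0.75]]'
python3 - <<'E'
from h import *
row([*HOME,.096+GO],down(SY))
E
```

```text
clock: 3.23
tool_pos: [0.4903, -0.2731, 0.1449]
orientation: [180.0, 0.0, -10.0]
force: [0.1, 0.1, -0.3]
opening: 0.0656
t 3.23 row [0.0001 0.0001 0.0014] [-0.001   0.001   0.0021]
```

```bash
python3 -m creep '[[0,0,0,-0.0007,0.0008,0.0015,0.75],[0,0,0,-0.0007,0.0008,0.0015,0.75],[0,0,0,-0.0007,0.0008,0.0015,0.6],[0,0,0,-0.0007,0.0008,0.0015,0.5],[0,0,0,-0.0007,0.0008,0.0015,0.5],[0,0,0,-0.0007,0.0008,0.0015,0.5],[0,0,0,-0.0007,0.0008,0.0015,0.5],[0,0,0,-0.0007,0.0008,0.0015,0.5]]'
python3 - <<'E'
from h import *
row([*HOME,.096+GO],down(SY)); 
E
```

```text
clock: 3.9
tool_pos: [0.4893, -0.2746, 0.1435]
orientation: [180.0, -0.0, -10.1]
force: [-0.7, 0.5, 3.4]
opening: 0.0442
t 3.9 row [ 0.0002 -0.0006  0.0002] [-0.0002 -0.0006  0.0007]
```

```bash
python3 -m creep '[[0,0,0,0,0,-0.01,0.5],[0,0,0,0,0,-0.03,0.5],[0,0,0,0,0,-0.05,0.5],[0,0,0,0,0,-0.07,0.5],[0,0,0,0,0,-0.1,0.5],[0,0,0,0,0,-0.13,0.5],[0,0,0,0,0,-0.15,0.5],[0,0,0,0,0,-0.16,0.5],[0,0,0,0,0,-0.16,0.5]]'
python3 - <<'E'
from h import *
o=ctrl.get_obs();print(o["opening"],o["force"])
im=ctrl.snapshot("side"); cv2.imwrite("pics/side2.png",im); crop("pics/side2.png","pics/side2c.png",320,60,440,200,5)
E
```

```text
clock: 4.65
tool_pos: [0.4897, -0.2748, 0.3058]
orientation: [180.0, -0.2, -10.1]
force: [0.6, 0.0, -1.1]
opening: 0.0438
0.043753237249439254 [ 0.6323  0.0282 -1.1394]
```

View pics/side2c.png

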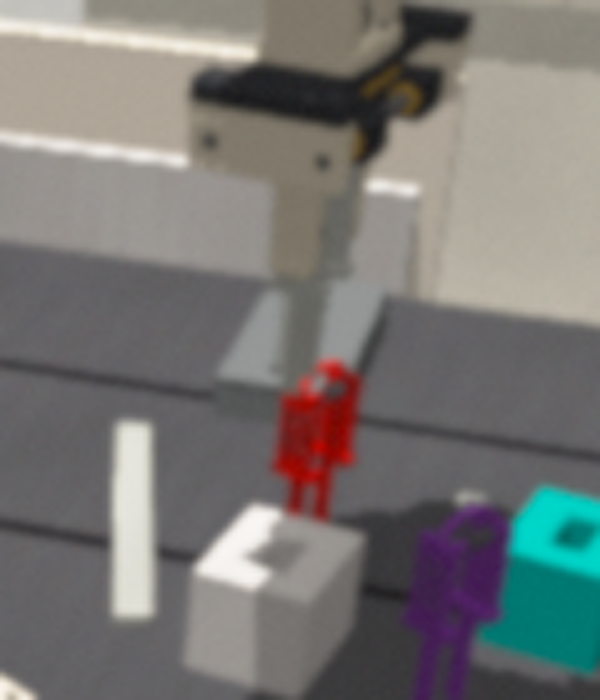

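The tongs are held, with the blades visible at crop (305,330), and the stand's slot is empty. Next, the pose above the pocket.

```bash
cat >> h.py <<'E'
MOUTH=np.array([.6128,-.0085,.106]); BY=-0.4; TL=.1375
RB=(R.from_euler("z",BY,degrees=True)*R.from_euler("y",-25,degrees=True)).as_matrix()
RT=np.stack([-RB[:,1],-RB[:,0],-RB[:,2]],1)
def pk(d,dx=0,dy=0): return MOUTH+RB@[dx,dy,TL-d]
E
python3 - <<'E'
from h import *
print(np.linalg.det(RT),pk(-.06)); row(pk(-.07),RT)
E
```

```text
1.0 [ 0.5293 -0.0079  0.285 ]
t 4.7 row [0.3607 0.3045 1.3777] [-0.0113 -0.2687  0.0097]
```

```bash
python3 -m creep '[[0.3607,0.3045,1.3777,-0.0113,-0.2687,0.0097,0.5],[0.3607,0.3045,1.3777,-0.0113,-0.2687,0.0097,0.5],[0.3607,0.3045,1.3777,-0.0113,-0.2687,0.0097,0.5],[0.3607,0.3045,1.3777,-0.0113,-0.2687,0.0097,0.5],[0.3607,0.3045,1.3777,-0.0113,-0.2687,0.0097,0.5],[0.3607,0.3045,1.3777,-0.0113,-0.2687,0.0097,0.5],[0.3607,0.3045,1.3777,-0.0113,-0.2687,0.0097,0.5],[0.3607,0.3045,1.3777,-0.0113,-0.2687,0.0097,0.5],[0.3607,0.3045,1.3777,-0.0113,-0.2687,0.0097,0.5],[0.3607,0.3045,1.3777,-0.0113,-0.2687,0.0097,0.5],[0.3607,0.3045,1.3777,-0.0113,-0.2687,0.0097,0.5],[0.3607,0.3045,1.3777,-0.0113,-0.2687,0.0097,0.5]]'
python3 -m creep '[[0,0,0,0,0,0,0.5],[0,0,0,0,0,0,0.5],[0,0,0,0,0,0,0.5]]'
python3 - <<'E'
from h import *
row(pk(-.02),RT); print(ctrl.get_obs()["joint_pos"])
E
```

```text
clock: 5.7
tool_pos: [0.5239, -0.0081, 0.2911]
orientation: [-156.3, -0.8, -86.8]
force: [0.7, -1.0, -0.6]
opening: 0.0438
clock: 5.95
tool_pos: [0.5249, -0.0083, 0.2926]
orientation: [-156.3, -1.0, -86.2]
force: [1.1, -0.2, 0.1]
opening: 0.0441
t 5.95 row [0.022  0.0139 0.0736] [ 0.0003 -0.0019  0.0488]
[ 25.6899  -5.5012 -40.3389  16.9417 -34.501  -33.9633]
```

```bash
python3 -m creep '[[0.022,0.0139,0.0736,0.0003,-0.002,0.02,0.5],[0.022,0.0139,0.0736,0.0003,-0.002,0.03,0.5],[0.022,0.0139,0.0736,0.0003,-0.002,0.04,0.5],[0.022,0.0139,0.0736,0.0003,-0.002,0.04,0.5],[0.022,0.0139,0.0736,0.0003,-0.002,0.04,0.5]]'
python3 - <<'E'
from h import *
row(pk(-.01),RT); 
for n,b,f in (("top",(270,130,370,230),6),("side",(230,100,350,240),5)):
    im=ctrl.snapshot(n); cv2.imwrite(f"pics/{n}3.png",im); crop(f"pics/{n}3.png",f"pics/{n}3c.png",*b,f)
o,p,r=cur(); t=p+r@[0,0,TL]; print("tip",t, "in block", RB.T@(t-MOUTH), proj("side",[t]),proj("top",[t]))
E
```

```text
clock: 6.37
tool_pos: [0.5433, -0.0085, 0.2571]
orientation: [-155.0, 0.0, -90.6]
force: [0.0, 0.0, 0.3]
opening: 0.0439
t 6.37 row [-0.0002 -0.0012 -0.0034] [-0.0005  0.0009  0.0188]
tip [ 0.6019 -0.0086  0.1338] in block [ 0.0019 -0.0001  0.0298] [[306.6146 188.8535]] [[319.6034 180.562 ]]
```

View pics/side3c.png

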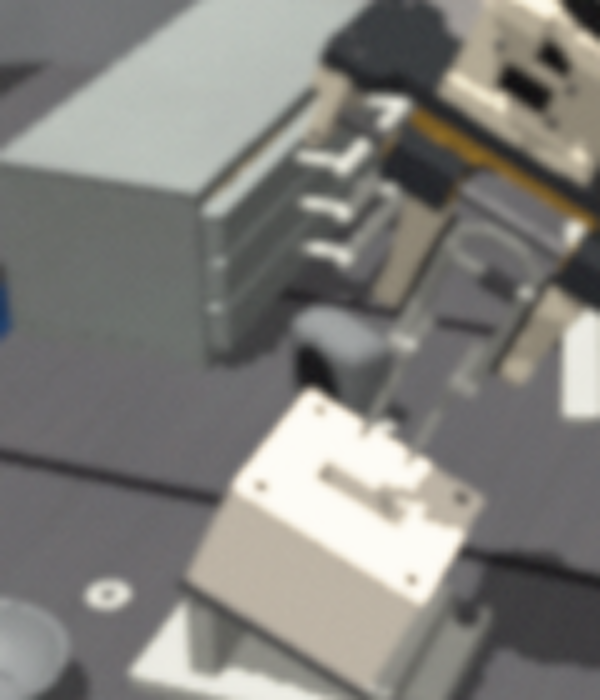

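View pics/top3c.png

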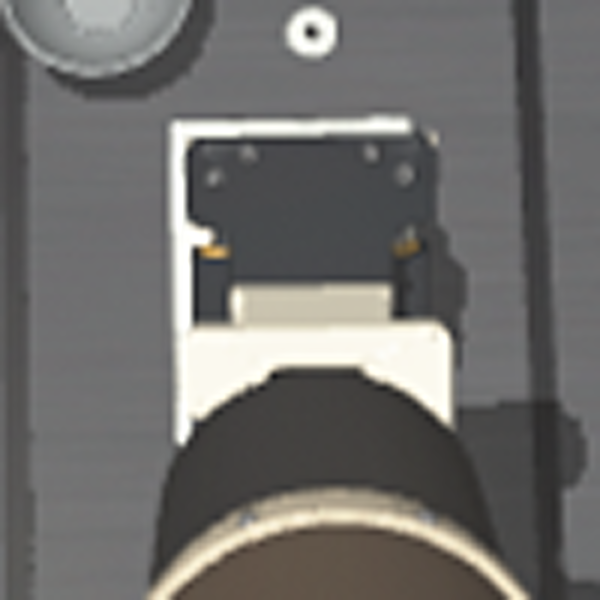

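```bash
python3 - <<'E'
from h import *
crop("pics/side3.png","pics/side3d.png",290,165,330,210,14)
o,p,r=cur()
L=[p+r@[x,y,TL] for y in(-.014,-.010,.010,.014) for x in(-.005,.005)]
f=lambda q:((q-[290,165]+.5)*14).round(0).tolist()
print(f(proj("side",L))); 
print("mouth",f(proj("side",[MOUTH+RB@[a,b,0] for a in(-.023,.023) for b in(-.009,.009)])))
E
```

```text
[[156.0, 311.0], [178.0, 280.0], [176.0, 324.0], [199.0, 293.0], [281.0, 389.0], [302.0, 358.0], [302.0, 402.0], [323.0, 371.0]]
mouth [[314.0, 514.0], [277.0, 571.0], [82.0, 369.0], [41.0, 425.0]]
```

View pics/side3d.png

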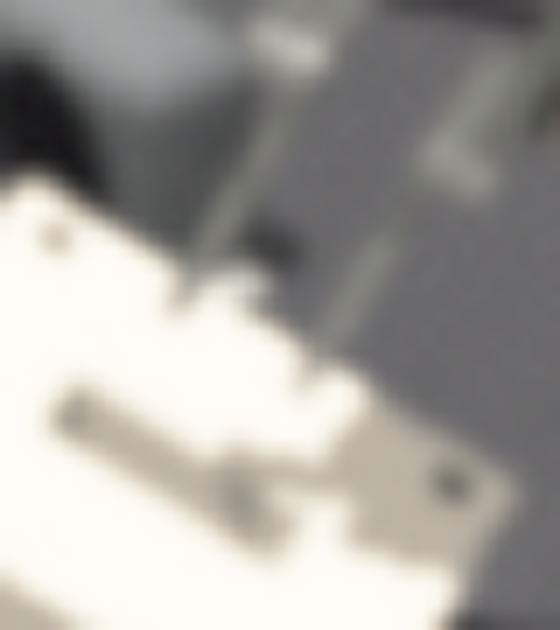

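The side crop shows blade tips at (180,305) and (308,378), against predicted (177,302) and (302,380). That agrees, so I'm going into the pocket.

```bash
python3 -m creep '[[0,0,0,0,0.001,0.008,0.5],[0,0,0,0,0.001,0.016,0.5],[0,0,0,0,0.001,0.024,0.5],[0,0,0,0,0.001,0.032,0.5],[0,0,0,0,0.001,0.04,0.5],[0,0,0,0,0.001,0.048,0.5],[0,0,0,0,0.001,0.05,0.5],[0,0,0,0,0.001,0.05,0.5]]'
python3 - <<'E'
from h import *
row(pk(.045),RT); o,p,r=cur(); t=p+r@[0,0,TL]; print("in block", RB.T@(t-MOUTH),o["force"],o["opening"])
E
```

```text
clock: 7.13
tool_pos: [0.5635, -0.0085, 0.2121]
orientation: [-154.9, 0.1, -90.7]
force: [-0.6, 0.6, -0.1]
opening: 0.0436
t 7.13 row [-0.0021 -0.0007 -0.0048] [-0.0003  0.0002  0.0245]
in block [ 0.0005 -0.0004 -0.0205] [-0.5656  0.6035 -0.1247] 0.04364261306510936
```

```bash
python3 -m creep '[[0,0,-0.004,0,0,0.005,0.5],[0,0,-0.004,0,0,0.01,0.5],[0,0,-0.004,0,0,0.015,0.5],[0,0,-0.004,0,0,0.02,0.5],[0,0,-0.004,0,0,0.0245,0.5],[0,0,-0.004,0,0,0.0245,0.5],[0,0,-0.004,0,0,0.0245,0.5]]'
python3 - <<'E'
from h import *
row(pk(.045),RT); o,p,r=cur(); t=p+r@[0,0,TL]; print("in block", RB.T@(t-MOUTH),o["force"],o["opening"])
E
```

```text
clock: 7.72
tool_pos: [0.5739, -0.0088, 0.1905]
orientation: [-154.8, -0.0, -90.5]
force: [-0.3, -0.4, -0.7]
opening: 0.0437
t 7.72 row [-0.0029 -0.0008 -0.0013] [-0.0005  0.0005  0.0005]
in block [ 0.0009 -0.0006 -0.0445] [-0.2745 -0.4495 -0.7374] 0.04372016377495465
```

No contact forces, depth about 44.5 mm. Squeezing now; I expect it to stop at about 38 mm.

```bash
python3 -m creep '[[0,0,0,0,0,0.0005,0.46],[0,0,0,0,0,0.0005,0.44],[0,0,0,0,0,0.0005,0.42],[0,0,0,0,0,0.0005,0.38],[0,0,0,0,0,0.0005,0.34],[0,0,0,0,0,0.0005,0.3],[0,0,0,0,0,0.0005,0.3],[0,0,0,0,0,0.0005,0.3],[0,0,0,0,0,0.0005,0.3]]'
python3 - <<'E'
from h import *
o,p,r=cur(); t=p+r@[0,0,TL]; print("in block", RB.T@(t-MOUTH),o["force"],o["opening"])
E
```

```text
clock: 8.47
tool_pos: [0.5742, -0.0082, 0.1898]
orientation: [-154.8, 0.0, -90.5]
force: [-3.6, -0.4, 5.9]
opening: 0.0367
in block [ 0.0009  0.     -0.0452] [-3.633  -0.3506  5.8509] 0.0366971082034042
```

Closed at 36.7 mm. Going fully shut would read 28, so something is held. Drawing out along the axis.

```bash
python3 -m creep '[[0,0,0,0,0,-0.005,0.3],[0,0,0,0,0,-0.01,0.3],[0,0,0,0,0,-0.016,0.3],[0,0,0,0,0,-0.024,0.3],[0,0,0,0,0,-0.032,0.3],[0,0,0,0,0,-0.04,0.3],[0,0,0,0,0,-0.05,0.3],[0,0,0,0,0,-0.06,0.3],[0,0,0,0,0,-0.07,0.3],[0,0,0,0,0,-0.08,0.3],[0,0,0,0,0,-0.09,0.3],[0,0,0,0,0,-0.09,0.3]]'
python3 - <<'E'
from h import *
o,p,r=cur(); t=p+r@[0,0,TL]; print("in block", RB.T@(t-MOUTH),o["force"],o["opening"],proj("side",[t,p]))
im=ctrl.snapshot("side"); cv2.imwrite("pics/side4.png",im); crop("pics/side4.png","pics/side4c.png",280,120,350,220,7)
im=ctrl.snapshot("top"); cv2.imwrite("pics/top4.png",im)
E
```

```text
clock: 9.47
tool_pos: [0.5359, -0.0077, 0.2724]
orientation: [-154.8, 0.1, -90.5]
force: [-0.3, 0.5, -0.8]
opening: 0.0366
in block [0.0012 0.0004 0.0458] [-0.2655  0.4824 -0.8229] 0.03659948719408396 [[309.5801 184.2627]
 [336.7839 137.64  ]]
```

View pics/side4c.png

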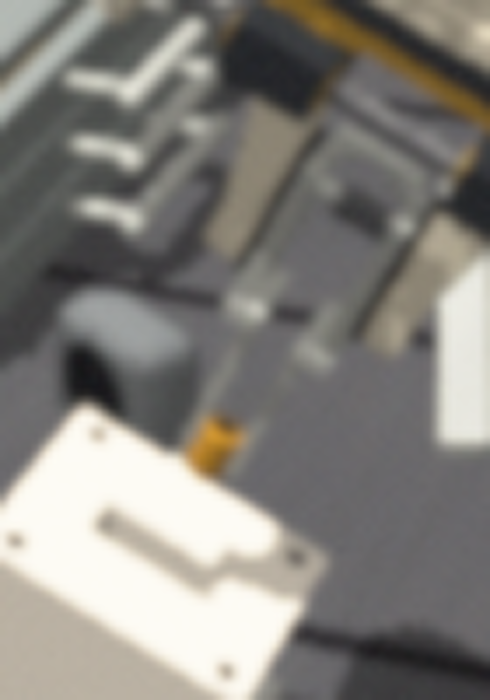

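The spacer, brass at crop (215,445), is held straight between the blade tips and clear of the block. On to the tray.

```bash
python3 - <<'E'
from h import *
row([.5074,.2173,.29],down(-8.9)); row([.52,.02,.31],down(-50))
E
```

```text
t 9.57 row [-0.3624 -0.3114 -1.3991] [-0.2249  0.0193 -0.0301]
t 9.57 row [-0.4207 -0.1542 -0.6948] [-0.0277 -0.0021 -0.0423]
```

```bash
python3 -m creep '[[-0.42,-0.154,-0.695,-0.028,-0.002,-0.042,0.3],[-0.42,-0.154,-0.695,-0.028,-0.002,-0.042,0.3],[-0.42,-0.154,-0.695,-0.028,-0.002,-0.042,0.3],[-0.3624,-0.3114,-1.3991,-0.2249,0.0193,-0.0301,0.3],[-0.3624,-0.3114,-1.3991,-0.2249,0.0193,-0.0301,0.3],[-0.3624,-0.3114,-1.3991,-0.2249,0.0193,-0.0301,0.3],[-0.3624,-0.3114,-1.3991,-0.2249,0.0193,-0.0301,0.3],[-0.3624,-0.3114,-1.3991,-0.2249,0.0193,-0.0301,0.3],[-0.3624,-0.3114,-1.3991,-0.2249,0.0193,-0.0301,0.3],[-0.3624,-0.3114,-1.3991,-0.2249,0.0193,-0.0301,0.3],[-0.3624,-0.3114,-1.3991,-0.2249,0.0193,-0.0301,0.3],[-0.3624,-0.3114,-1.3991,-0.2249,0.0193,-0.0301,0.3]]'
python3 -m creep '[[0,0,0,0,0,0,0.3],[0,0,0,0,0,0,0.3]]'
python3 - <<'E'
from h import *
row([.5074,.2173,.25],down(-8.9))
E
```

```text
clock: 10.57
tool_pos: [0.5076, 0.2173, 0.2884]
orientation: [179.9, 0.1, -9.1]
force: [-0.0, 1.1, -1.0]
opening: 0.0368
clock: 10.73
tool_pos: [0.5077, 0.2171, 0.2886]
orientation: [180.0, -0.0, -9.7]
force: [-0.4, 0.1, -1.7]
opening: 0.0362
t 10.73 row [ 0.     -0.0005 -0.014 ] [-0.0004 -0.0001  0.0386]
```

Lower 0.130 to TCP z of about 0.158, then look.

```bash
python3 -m creep '[[0,0,0,0,0,0.02,0.3],[0,0,0,0,0,0.045,0.3],[0,0,0,0,0,0.07,0.3],[0,0,0,0,0,0.09,0.3],[0,0,0,0,0,0.105,0.3],[0,0,0,0,0,0.118,0.3],[0,0,0,0,0,0.126,0.3],[0,0,0,0,0,0.13,0.3],[0,0,0,0,0,0.13,0.3]]'
python3 - <<'E'
from h import *
im=ctrl.snapshot("side"); cv2.imwrite("pics/side5.png",im); crop("pics/side5.png","pics/side5c.png",265,215,355,345,5)
o,p,r=cur(); t=p+r@[0,0,TL]; print(((proj("side",[t,t-[0,0,.007],[t[0],t[1],.003]])-[265,215]+.5)*5).round(0),o["force"])
E
```

```text
clock: 11.48
tool_pos: [0.5073, 0.2169, 0.1593]
orientation: [-180.0, -0.0, -9.6]
force: [-0.1, 0.4, -0.0]
opening: 0.0366
[[238. 457.]
 [238. 470.]
 [237. 491.]] [ 0.4594  0.5643 -0.8953]
```

View pics/side5c.png

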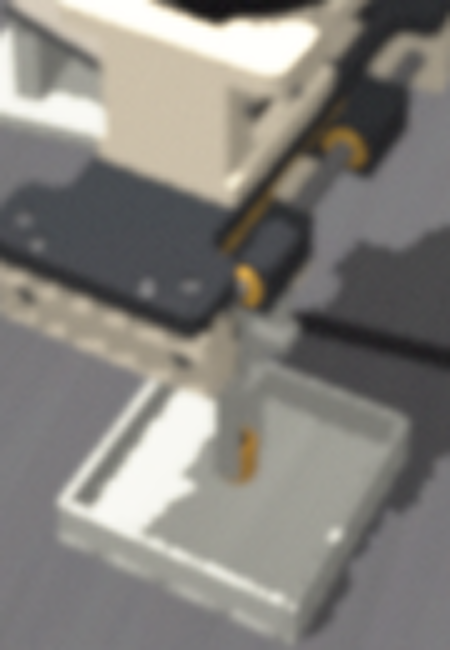

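The spacer hangs over the tray centre, with its lower end at crop (240,482). Lowering in small steps while watching the force.

```bash
python3 -m creep '[[0,0,0,0,0,0.002,0.3],[0,0,0,0,0,0.004,0.3],[0,0,0,0,0,0.005,0.3],[0,0,0,0,0,0.005,0.3]]'
python3 -m creep '[[0,0,0,0,0,0.001,0.3],[0,0,0,0,0,0.002,0.3],[0,0,0,0,0,0.003,0.3],[0,0,0,0,0,0.003,0.3]]'
```

```text
clock: 11.87
tool_pos: [0.5076, 0.2173, 0.1551]
orientation: [-179.9, -0.1, -9.5]
force: [0.2, -1.2, -0.9]
opening: 0.0363
clock: 12.2
tool_pos: [0.5075, 0.2172, 0.1518]
orientation: [-179.9, -0.1, -9.5]
force: [-0.8, -0.7, -1.3]
opening: 0.0365
```

```bash
python3 -m creep '[[0,0,0,0,0,0.001,0.3],[0,0,0,0,0,0.0015,0.3],[0,0,0,0,0,0.0015,0.3]]'
```

```text
clock: 12.45
tool_pos: [0.5075, 0.2173, 0.1504]
orientation: [-179.9, -0.1, -9.4]
force: [0.6, 0.2, -1.1]
opening: 0.0366
```

```bash
python3 -m creep '[[0,0,0,0,0,0.001,0.3],[0,0,0,0,0,0.002,0.3],[0,0,0,0,0,0.002,0.3]]'
python3 - <<'E'
from h import *
im=ctrl.snapshot("side"); cv2.imwrite("pics/side6.png",im); crop("pics/side6.png","pics/side6c.png",290,275,335,325,12)
E
```

```text
clock: 12.7
tool_pos: [0.5075, 0.2172, 0.1483]
orientation: [-179.9, -0.0, -9.4]
force: [0.1, -0.4, -0.6]
opening: 0.0366
```

View pics/side6c.png

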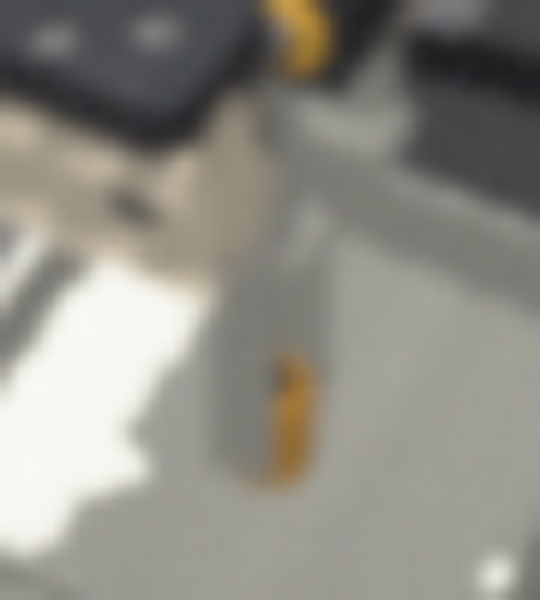

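The spacer's bottom, at crop (275,490), is within a millimetre or two of the floor. Opening to 44 mm.

```bash
python3 -m creep '[[0,0,0,0,0,0.001,0.36],[0,0,0,0,0,0.001,0.4],[0,0,0,0,0,0.001,0.42],[0,0,0,0,0,0.001,0.43],[0,0,0,0,0,0.001,0.44],[0,0,0,0,0,0.001,0.46],[0,0,0,0,0,0.001,0.48],[0,0,0,0,0,0.001,0.5],[0,0,0,0,0,0.001,0.5],[0,0,0,0,0,0.001,0.5]]'
python3 -m creep '[[0,0,0,0,0,-0.004,0.5],[0,0,0,0,0,-0.01,0.5],[0,0,0,0,0,-0.02,0.5],[0,0,0,0,0,-0.035,0.5],[0,0,0,0,0,-0.06,0.5],[0,0,0,0,0,-0.09,0.5],[0,0,0,0,0,-0.12,0.5],[0,0,0,0,0,-0.15,0.5],[0,0,0,0,0,-0.15,0.5]]'
python3 - <<'E'
from h import *
im=ctrl.snapshot("side"); cv2.imwrite("pics/side7.png",im); crop("pics/side7.png","pics/side7c.png",260,180,360,345,4)
row([*HOME,.30],down(SY))
E
```

```text
clock: 13.58
tool_pos: [0.5076, 0.2173, 0.1475]
orientation: [-179.9, -0.1, -9.4]
force: [0.2, 0.3, -0.2]
opening: 0.0441
clock: 14.33
tool_pos: [0.5096, 0.2182, 0.3054]
orientation: [-179.5, -0.5, -9.4]
force: [0.5, 1.6, -0.4]
opening: 0.0439
t 14.38 row [-0.007  -0.0066  0.0118] [ 0.0613  0.4885 -0.0006]
```

View pics/side7c.png

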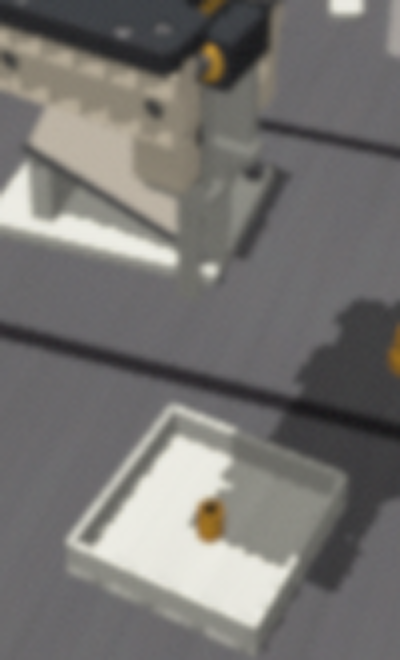

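The spacer stands in the middle of the tray (crop (210,520)) and the tongs are free. Back to the stand.

```bash
python3 -m creep '[[0,0,-0.012,0.0613,0.4885,0,0.5],[0,0,-0.012,0.0613,0.4885,0,0.5],[0,0,-0.012,0.0613,0.4885,0,0.5],[0,0,-0.012,0.0613,0.4885,0,0.5],[0,0,-0.012,0.0613,0.4885,0,0.5],[0,0,-0.012,0.0613,0.4885,0,0.5],[0,0,-0.012,0.0613,0.4885,0,0.5],[0,0,-0.012,0.0613,0.4885,0,0.5],[0,0,-0.012,0.0613,0.4885,0,0.5],[0,0,-0.012,0.0613,0.4885,0,0.5],[0,0,-0.012,0.0613,0.4885,0,0.5],[0,0,-0.012,0.0613,0.4885,0,0.5]]'
python3 -m creep '[[0,0,0,0,0,0,0.5],[0,0,0,0,0,0,0.5]]'
python3 - <<'E'
from h import *
row([.4893,-.2744,.24],down(SY))
E
```

```text
clock: 15.38
tool_pos: [0.4868, -0.2773, 0.297]
orientation: [-179.9, -0.0, -8.8]
force: [0.4, 0.9, -1.3]
opening: 0.0435
clock: 15.55
tool_pos: [0.4868, -0.2765, 0.2963]
orientation: [-179.9, 0.0, -9.0]
force: [-0.2, 0.1, -0.5]
opening: 0.0441
t 15.55 row [-0.0013  0.0004  0.0197] [ 0.0022 -0.0024  0.0563]
```

```bash
python3 -m creep '[[0,0,0.0195,0.0022,-0.0024,0.02,0.5],[0,0,0.0195,0.0022,-0.0024,0.04,0.5],[0,0,0.0195,0.0022,-0.0024,0.056,0.5],[0,0,0.0195,0.0022,-0.0024,0.056,0.5],[0,0,0.0195,0.0022,-0.0024,0.056,0.5]]'
python3 - <<'E'
from h import *
row([.4893,-.2744,.1435],down(SY)); o,p,r=cur()
im=ctrl.snapshot("side"); cv2.imwrite("pics/side8.png",im); crop("pics/side8.png","pics/side8c.png",345,110,405,195,8)
t=p+r@[0,0,TL]; print(((proj("side",[t])-[345,110]+.5)*8).round(0))
E
```

```text
clock: 15.97
tool_pos: [0.4901, -0.2718, 0.2408]
orientation: [-179.9, 0.0, -9.8]
force: [-0.2, -0.4, -0.9]
opening: 0.0439
t 15.97 row [-0.001   0.0007  0.0052] [-0.0003  0.0028  0.0973]
[[257. 388.]]
```

View pics/side8c.png

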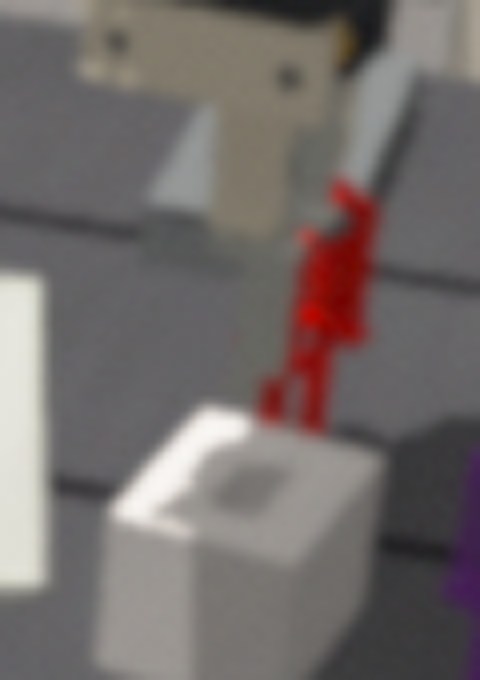

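The blade tips are at crop (260,385), as predicted, above the slot at (245,480). I'll correct sideways by 2.5 mm and lower.

```bash
python3 -m creep '[[0,0,0.003,-0.0003,0.0026,0,0.5],[0,0,0.003,-0.0003,0.0026,0,0.5],[0,0,0.003,-0.0003,0.0026,0.01,0.5],[0,0,0.003,-0.0003,0.0026,0.02,0.5],[0,0,0.003,-0.0003,0.0026,0.03,0.5],[0,0,0.003,-0.0003,0.0026,0.04,0.5],[0,0,0.003,-0.0003,0.0026,0.05,0.5],[0,0,0.003,-0.0003,0.0026,0.05,0.5],[0,0,0.003,-0.0003,0.0026,0.05,0.5]]'
python3 - <<'E'
from h import *
row([.4893,-.2744,.1435],down(SY)); print(ctrl.get_obs()["force"])
E
```

```text
clock: 16.77
tool_pos: [0.4893, -0.2751, 0.19]
orientation: [-179.9, 0.1, -10.0]
force: [0.4, -0.4, -1.1]
opening: 0.0444
t 16.77 row [-0.0011  0.001   0.001 ] [-0.0001 -0.0007  0.0465]
[ 0.4327 -0.4235 -1.0827]
```

```bash
python3 -m creep '[[0,0,0,0,-0.0007,0.01,0.5],[0,0,0,0,-0.0007,0.02,0.5],[0,0,0,0,-0.0007,0.03,0.5],[0,0,0,0,-0.0007,0.037,0.5],[0,0,0,0,-0.0007,0.042,0.5],[0,0,0,0,-0.0007,0.045,0.5],[0,0,0,0,-0.0007,0.0465,0.5],[0,0,0,0,-0.0007,0.0465,0.5]]'
python3 - <<'E'
from h import *
row([.4893,-.2744,.1435],down(SY)); print(ctrl.get_obs()["force"])
E
```

```text
clock: 17.43
tool_pos: [0.4898, -0.2745, 0.1442]
orientation: [-179.9, -0.0, -10.0]
force: [-0.4, -0.0, -0.2]
opening: 0.0437
t 17.43 row [-0.0011 -0.0007  0.0009] [-0.0005  0.      0.0007]
[-0.3871 -0.0197 -0.1513]
```

```bash
python3 -m creep '[[0,0,0,-0.0004,0,0.0007,0.5],[0,0,0,-0.0004,0,0.0012,0.5],[0,0,0,-0.0004,0,0.0012,0.5]]'
```

```text
clock: 17.68
tool_pos: [0.4896, -0.2744, 0.1436]
orientation: [-179.9, -0.1, -10.0]
force: [0.2, -0.3, -0.4]
opening: 0.0437
```

```bash
python3 -m creep '[[0,0,0,0,0,0.0005,0.5],[0,0,0,0,0,0.001,0.5],[0,0,0,0,0,0.001,0.5]]'
```

```text
clock: 17.93
tool_pos: [0.4897, -0.2744, 0.1435]
orientation: [-180.0, -0.1, -10.0]
force: [-2.2, 2.5, 7.7]
opening: 0.0441
```

Contact at 8 N and the same TCP height as at pick-up, so the shoulders are seated. Releasing.

```bash
python3 -m creep '[[0,0,0,0,0,-0.0003,0.53],[0,0,0,0,0,-0.0003,0.56],[0,0,0,0,0,-0.0003,0.6],[0,0,0,0,0,-0.0003,0.7],[0,0,0,0,0,-0.0003,0.75],[0,0,0,0,0,-0.0003,0.75],[0,0,0,0,0,-0.0003,0.75],[0,0,0,0,0,-0.0003,0.75]]'
python3 -m creep '[[0,0,0,0,0,-0.01,0.75],[0,0,0,0,0,-0.025,0.75],[0,0,0,0,0,-0.05,0.75],[0,0,0,0,0,-0.08,0.75],[0,0,0,0,0,-0.11,0.75],[0,0,0,0,0,-0.15,0.75],[0,0,0,0,0,-0.17,0.75],[0,0,0,0,0,-0.17,0.75]]'
python3 - <<'E'
from h import *
for n,b,f in (("top",(395,200,495,275),8),("side",(345,110,425,205),7)):
    im=ctrl.snapshot(n); cv2.imwrite(f"pics/{n}9.png",im); crop(f"pics/{n}9.png",f"pics/{n}9c.png",*b,f)
E
```

```text
clock: 18.6
tool_pos: [0.4894, -0.2744, 0.1425]
orientation: [-179.9, -0.0, -10.0]
force: [-0.4, 0.7, 0.6]
opening: 0.0658
clock: 19.27
tool_pos: [0.491, -0.2754, 0.3194]
orientation: [180.0, -0.6, -10.0]
force: [0.4, 0.1, -0.0]
opening: 0.0658
```

View pics/side9c.png

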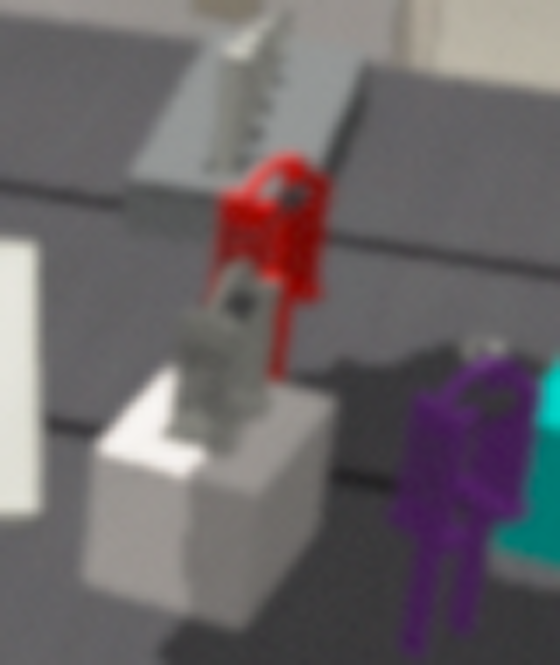

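View pics/side9.png

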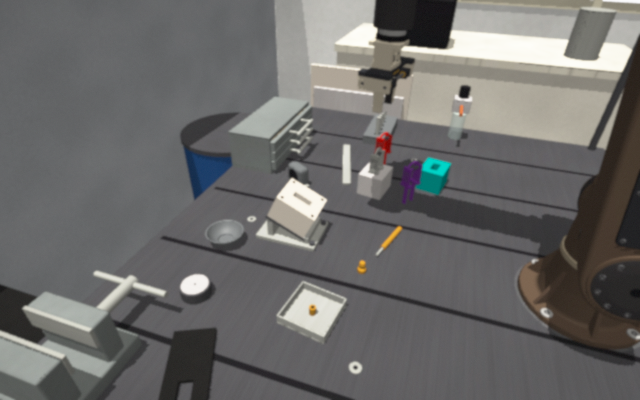

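```bash
python3 - <<'E'
from h import *
a=cv2.imread("pics/side0.png")[140:180,362:396];b=cv2.imread("pics/side9.png")[140:180,362:396]
im=np.hstack([cv2.resize(k,None,fx=11,fy=11,interpolation=cv2.INTER_CUBIC) for k in(a,b)]); cv2.imwrite("pics/cmp.png",im)
a=cv2.imread("pics/side0.png");b=cv2.imread("pics/side9.png")
for nm,(u,v) in dict(gauge=(195,287),fitting=(362,267),tape=(299,172),punch=(389,240),pad=(190,365),bar=(346,163),dish=(225,235)).items():
    s=b[v-25:v+25,u-25:u+25]; T=a[v-15:v+15,u-15:u+15]; m=cv2.matchTemplate(s,T,cv2.TM_CCOEFF_NORMED); _,q,_,l=cv2.minMaxLoc(m); print(nm,round(q,3),l[0]-10,l[1]-10)
E
```

```text
gauge 1.0 0 0
fitting 0.998 0 0
tape 1.0 0 0
punch 0.999 0 0
pad 0.31 1 1
bar 1.0 0 0
dish 0.999 0 0
```

View pics/cmp.png

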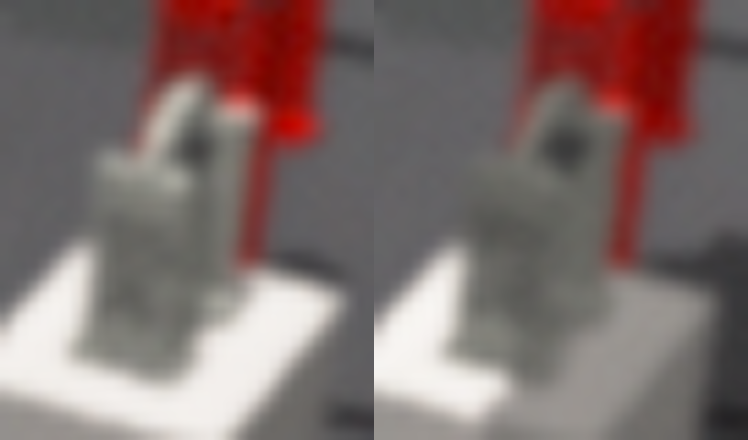

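```bash
python3 - <<'E'
from h import *
a=cv2.imread("pics/side0.png")[325:400,155:225].astype(int);b=cv2.imread("pics/side9.png")[325:400,155:225].astype(int);print("pad diff max",abs(a-b).max(),abs(a-b).mean())
print(ctrl.get_obs()["clock"],ctrl.close_job())
E
```

```text
pad diff max 8 2.2143492063492065
the job is handed in; nothing more can be done
19.3667 None
```

I took the grey tongs from the aluminium stand and squeezed them on the spacer in the pocket (gripper stopped at 36.7 mm; 38 expected). I then drew it out, stood it near the middle of the square tray, returned the tongs to their stand and handed in at 19.4 s.

- **Tongs:** In the last picture the bow top is level with where it was at the start. The stand took about 8 N when they seated, at the same gripper height as when I picked them up. The gripper's shadow made that before/after comparison less crisp.
- **Spacer:** It was standing in the tray in the last picture, and the gripper was clear above everything at hand-in.
- **Other things on the table:** Six of the seven show no shift. The pad's template match failed (0.31) because its surface is plain black. A direct pixel comparison of the pad area differs by 8 grey levels at most, so I take it as unmoved.

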